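Pack the streaming kit into its carton

ROBOT

A 6-joint arm with a two-finger parallel gripper is mounted at the origin on the work surface. World frame = base frame: x ahead of the robot, y to its left, z up, the work surface at z = 0. Lengths are in mm, angles in rad, forces in N, time in s.
With the tool pointing down it reaches from about 300 to 775 mm from the base axis. Payload 14.6 kg.
Tool frame: the origin (TCP) lies on the centre line of the jaws, within the pads' length; the fingertips stand 22 mm ahead of it and the grasp point (between the pads) lies 3 mm ahead of it (tip_reach is the distance from the TCP to the fingertips, in mm); z points along the fingers, y is the direction in which the jaws open and shut (so a half turn about z gives the same grasp; the last joint's range is limited). The gripper opens to 94 mm and grips with 3 to 60 N. Pads are 16 mm wide; open, the fingers measure 119 mm over their backs; the gripper's body (75 mm by 177 mm) begins 78 mm behind the grasp point.
Start: joints at [-1.365, 0.3, 1.521, -0, 1.321, -0.067], TCP at [148.179, -529.653, 227.446] pointing down, gripper open.
Joint ranges: [-3.03, 3.03], [-0.79, 2.21], [0.23, 2.52], [-1.04, 4.18], [0, 3.07], [-2.55, 2.55]. Speed limits (rad/s): [2.22, 2.22, 2.57, 3.14, 3.14, 3.14].

INTERFACE

Orientations are given as a rotation vector (axis times angle).
In Python, from plant import * gives the robot as it stands.
- The arm moves only by the tool arm_command, never from a script. Its argument "motion" is a list of rows, each a list of 6 numbers: the shift along the tool's x, y, z in cm, then the turn, a rotation vector about the tool's x, y, z in rad. A call has 1 to 12 rows; each row shifts and turns the commanded pose from where the row before left it, along the tool's axes as they then stand; what a row does not reach is not made up. A row lasts 1/10 s, in which the tool goes at most 50 mm and 8.59 degrees, less where a joint would pass 70% of its speed; a pose out of reach is approached as far as the arm can. A call is refused whole if a number of a shift passes 5 or a number of a turn 0.15, either way. A call with a gripper value outside its range is refused whole. "fingers" is the finger opening in cm, from 0 to 9.4, set as the call begins (left out, the last holds). The fingers move at their own pace and stop on an object; the grip force is fixed at half the most. Time passes only in rows, so rows that do not move let the fingers close. It gives the time, the measured TCP pose, the force and the opening at its end, in the units of the state.
- get_state(): the state, without advancing time (a new reading comes with each control period).
- camera(name): name is "scene" or "top" or "wrist"; returns the picture (400x640x3 uint8, red, green, blue); there is no depth.
- camera_params(name): a dict with "fx", "fy", "cx", "cy" (pixels), "R" (3x3) and "t" (3): a world point X has camera coordinates R X + t. Camera axes: x right, y down, z forward; pixel columns grow to the right and rows downward; lengths in mm; the calibration is good to about 2 mm. The wrist camera is an equidistant fisheye: a pixel r from the principal point sees the ray r / f radians off the axis. A picture is of the moment at which its call begins: read the wrist's pose just before it. camera_params takes no time and is no camera call; for the wrist camera it gives the pose at the moment of the call.
- sign_off(): hands the job in, once; it reports no verdict.
Trained networks look in the newest picture that a camera, given by its name, has taken for a name from the list of things; names that differ only in an ending like _2 or _b are one class to them, and where a whole thing is asked for, a point or a joint stands for the part that bears it (a point fixed in the world has none). Each returns a list of dicts, best first, with "p" (0 to 1); they miss things now and then, are a little off and sometimes report something else, mostly with a low value. They report only what shows in the picture. A call takes as long as a camera call. They do not tell look-alikes from the thing itself.
- spot_in(camera, label): "position" ([column, row] as shares, 0 to 1, of the picture: columns of its width, rows of its height, amid what is visible of it).
- masks_of(camera, label): "pixels" (400x640 bool, what is visible of it) and "position" ([column, row] as shares, 0 to 1, of the picture: columns of its width, rows of its height, amid what is visible of it).
The state is a dict: "time_s": time; "joint_positions": joint angles; "joint_vel": joint speeds; "joint_efforts": joint torques, N m; "eef_pos": TCP position; "eef_rot": TCP orientation; "contact_force": force on the tool from outside, world axes, zero at the start; "wrist_torque": the same for the moment, N m; "width": finger opening in mm.
Only numpy, scipy, OpenCV 4.12 (cv2) and the standard library are available. Lean on these libraries where they do the work, as an engineer would, in place of code of your own. Each camera call takes 0.05 s, during which the arm holds its last target. There are 200 camera calls.

TASK

Pack up the streaming kit: put the coral lens case and the navy blue battery case into the shallow cardboard carton next to the grey adapter box that is already in it, so that all three stand upright and flat on the carton's floor together. Set the two cases down gently, do not drop them in; nothing else on the desk belongs to this kit.

Things in the scene. Friction and masses are not known exactly. Their poses are not given: they have to be found in the camera images.
- carton: Shallow open cardboard carton fixed to the white desk, outside 86 (x) x 232 (y) x 28 (height) mm, walls and floor 4 mm thick, so the inside is 78 x 224 mm. It does not move. Origin: centre of its underside, on the desk; z up, y along its long side. The kit stands in one row along y; lying across, the lens case does not fit.
- adapter_box: Grey hard box with a white top panel, 60 (x) x 60 (y) x 70 (height) mm, about 0.35 kg, loose, already standing on the carton's floor a few mm from the carton's +y end wall, squared up with it; it should stay there. Origin: centre of the underside; z up. 
- lens_case: Coral (pinkish red) hard case with a dark seam and a pale pink top panel, 50 (x) x 80 (y) x 72 (height) mm, about 0.25 kg, standing loose on the desk. Origin: centre of the underside; z up. Sides plain and parallel: grip it across x near the top, above the carton's rim.
- battery_case: Navy blue hard case with a dark seam and a lighter blue top panel, 54 (x) x 44 (y) x 66 (height) mm, about 0.18 kg, standing loose on the desk. Origin: centre of the underside; z up. Sides plain and parallel: grip it across x near the top. A yellow case of the same size (white top panel) and a black round lens 67 mm across and 76 mm high, both not listed, stand on the desk 12 cm or more from it and from the lens case, centre to centre.
Mind the look-alikes: they are no part of the job. Of the things like the carton, leave any that is pink or purple; of the rest the larger one is meant.

How it is judged (in metres and radians):
At the end, for the whole second after the job is handed in: The lens case, the battery case and the adapter box all stand inside the carton at once, released and at rest: undersides on its floor (less than 12 mm above the desk), within its four walls, upright to within 8 degrees (x of lens_case in the frame of carton between -0.03 and 0.03 m and y of lens_case in the frame of carton between -0.09 and 0.09 m and z of lens_case in the frame of carton between -0.005 and 0.012 m and angle between each of lens_case, battery_case, adapter_box's own z axis and vertical below 0.15 rad and linear speed of each of lens_case, battery_case, adapter_box below 0.03 m/s and x of battery_case in the frame of carton between -0.03 and 0.03 m and y of battery_case in the frame of carton between -0.105 and 0.105 m and z of battery_case in the frame of carton between -0.005 and 0.012 m and x of adapter_box in the frame of carton between -0.03 and 0.03 m and y of adapter_box in the frame of carton between -0.1 and 0.1 m and z of adapter_box in the frame of carton between -0.005 and 0.012 m); the robot touches nothing.
It fails at once if the lens case dropped into the carton (moving faster than 0.7 m/s at the carton's floor or rim) (x of lens_case in the frame of carton between -0.06 and 0.06 m and y of lens_case in the frame of carton between -0.14 and 0.14 m and z of lens_case in the frame of carton below 0.03 m and linear speed of lens_case above 0.7 m/s).
It fails at once if the battery case dropped into the carton (moving faster than 0.7 m/s at the carton's floor or rim) (x of battery_case in the frame of carton between -0.06 and 0.06 m and y of battery_case in the frame of carton between -0.14 and 0.14 m and z of battery_case in the frame of carton below 0.03 m and linear speed of battery_case above 0.7 m/s).
It also fails if it takes over 58 s, if anything falls off the work surface, if the arm or the gripper's body presses on something with over 40 N, if the wrist force passes 120 N, or if a joint passes its speed limit or range.

## Working session

There is one attempt and no reset: what is moved stays moved. The work goes in short steps, Python scripts to look and compute and a tool call to move; the robot and the scene stay as the last step left them, time stands still between calls to the robot, and variables do not carry over. Pictures are saved under pics/ and viewed, about 8 in all and at most 12, crops included, and the job is handed in when it is done.

Besides the shell and the picture viewer there is one more tool, called after "Call:" as a command line: name --pt "numbers of a row" for each row, then --argument value for the rest. arm_command: Moves the arm, as the interface text tells. Its arguments: {"type":"object","properties":{"motion":{"type":"array","items":{"type":"array","items":{"type":"number"}}},"fingers":{"type":"number"}},"required":["motion"]}

```bash
mkdir -p pics; python3 - <<'E'
from plant import *
import cv2
for n in ("top","scene"):
    cv2.imwrite(f"pics/{n}0.png",camera(n)[:,:,::-1])
    print(n,camera_params(n))
s=get_state();print(s)
E
```

```text
top {'fx': 501.4926724094892, 'fy': 501.4926724094892, 'cx': 313.6172665143191, 'cy': 197.36890743980518, 'R': array([[-0.00134745, -0.99972872, -0.02325215],
       [-0.99522623,  0.00360973, -0.09752804],
       [ 0.09758552,  0.02300974, -0.99496111]]), 't': array([  58.32923708,  535.38965075, 1136.37021113])}
scene {'fx': 389.5992519148386, 'fy': 389.5992519148386, 'cx': 325.29482942407003, 'cy': 200.62025195696634, 'R': array([[ 0.77787534,  0.62812652, -0.01915809],
       [ 0.41892496, -0.54104077, -0.72923026],
       [-0.46841417,  0.55922443, -0.68400015]]), 't': array([-429.79297537, -165.35296619, 1128.02113376])}
{'time_s': 0.1, 'joint_positions': array([-1.36462195e+00,  3.00426372e-01,  1.52151164e+00, -3.02133902e-05,
        1.32067771e+00, -6.66085430e-02]), 'joint_vel': array([ 0.00069034, -0.00129678, -0.00152285, -0.00054918,  0.00139585,
       -0.00017675]), 'joint_efforts': array([ 7.33585966e-04, -5.32646549e+01, -3.53287375e+01,  7.09185563e-02,
        2.34439335e-02, -2.92023412e-05]), 'eef_pos': array([ 148.12038473, -529.46635072,  226.94022096]), 'eef_rot': array([-3.11140629e+00, -4.27032308e-01,  1.57866277e-04]), 'contact_force': array([ 0.30507304, -0.13981217,  0.38426118]), 'wrist_torque': array([ 0.00536992, -0.02169073, -0.05222611]), 'width': 94.00200962707893}
```

View pics/top0.png

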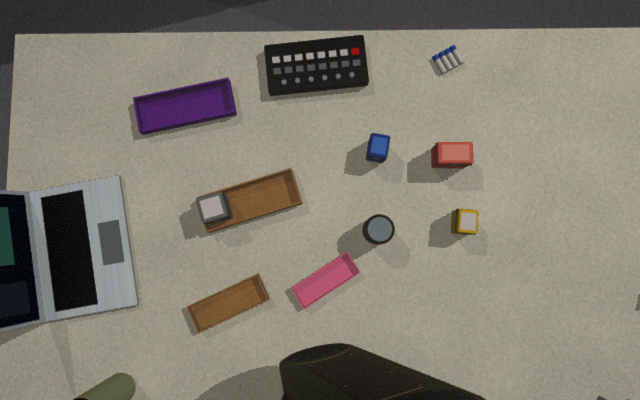

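View pics/scene0.png

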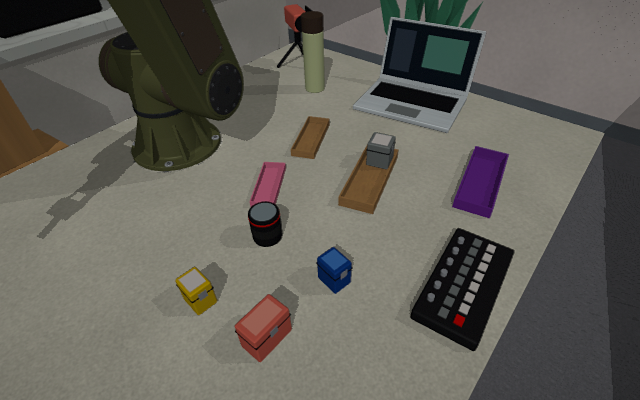

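The top view shows the coral case at (454,154), the blue case at (378,147) and the larger brown carton with the grey box at (250,200). The lens is at (379,229) and the yellow case at (466,221). The pink, purple and small brown trays are look-alikes. Next I'll fit poses by silhouette.

```bash
cat > h.py <<'E'
from plant import *
import numpy as np, cv2
from scipy.optimize import minimize
from scipy.spatial.transform import Rotation as Ro
DIM=dict(carton=(86,232,28),adapter_box=(60,60,70),lens_case=(50,80,72),battery_case=(54,44,66))
def proj(P,X,fish=False):
    c=X@P["R"].T+P["t"]
    if fish:
        r=np.linalg.norm(c[:,:2],axis=1); k=np.arctan2(r,c[:,2])/np.maximum(r,1e-9)
        return np.c_[c[:,0]*k,c[:,1]*k]*[P["fx"],P["fy"]]+[P["cx"],P["cy"]]
    return c[:,:2]/c[:,2:]*[P["fx"],P["fy"]]+[P["cx"],P["cy"]]
def corners(d,q,z0=0):
    b=np.array([[i,j,k] for i in(-.5,.5) for j in(-.5,.5) for k in(0,1)])*d
    c,s=np.cos(q[2]),np.sin(q[2])
    return np.c_[q[0]+c*b[:,0]-s*b[:,1],q[1]+s*b[:,0]+c*b[:,1],b[:,2]+z0]
def sil(P,d,q,z0=0,fish=False):
    h=cv2.convexHull(proj(P,corners(d,q,z0),fish).astype(np.float32))
    m=np.zeros((400,640),np.uint8); cv2.fillConvexPoly(m,np.round(h*16).astype(np.int32),255,cv2.LINE_AA,4)
    return m/255.
def fit(P,mask,d,q0,z0=0,fish=False):
    m=mask.astype(float)
    f=lambda v:(lambda s:1-np.minimum(s,m).sum()/np.maximum(s,m).sum())(sil(P,d,[v[0],v[1],v[2]/100],z0,fish))
    s=np.array([q0[0],q0[1],q0[2]*100])
    r=minimize(f,s,method="Nelder-Mead",options=dict(initial_simplex=np.vstack([s,s+[15,0,0],s+[0,15,0],s+[0,0,15]]),xatol=.05,fatol=1e-5))
    return np.array([r.x[0],r.x[1],r.x[2]/100]),1-r.fun
def pix2w(P,u,v,z):
    d=P["R"].T@np.array([(u-P["cx"])/P["fx"],(v-P["cy"])/P["fy"],1]); o=-P["R"].T@P["t"]
    return o+d*(z-o[2])/d[2]
def go(x,y,z,yaw):  # yaw = world heading of tool y+90 = thing's x axis along tool -y; tool x at yaw+pi/2
    s=get_state(); R=Ro.from_rotvec(s["eef_rot"]).as_matrix()
    T=np.c_[[-np.sin(yaw),np.cos(yaw),0],[np.cos(yaw),np.sin(yaw),0],[0,0,-1]]
    print("t",s["time_s"],"shift cm tool",(R.T@(np.array([x,y,z])-s["eef_pos"])/10).round(2),"after turn",(T.T@(np.array([x,y,z])-s["eef_pos"])/10).round(2),"turn",Ro.from_matrix(R.T@T).as_rotvec().round(4),"F",s["contact_force"].round(1),"w",s["width"])
E
python3 - <<'E'
from h import *
camera("top");P=camera_params("top")
exp=dict(carton=(250,200),adapter_box=(213,207),lens_case=(454,154),battery_case=(378,147))
M={}
for n,e in exp.items():
    L=masks_of("top",n)
    L=[(np.hypot(*(np.array(l["position"])*[640,400]-e)),l) for l in L]
    print(n,[(round(a),round(l["p"],2),l["pixels"].sum()) for a,l in L])
    L=[l for a,l in L if a<25]
    if L: M[n]=L[0]["pixels"]
if "adapter_box" in M: M["carton"]=M["carton"]|M["adapter_box"]
for n in M:
    w=pix2w(P,*exp[n],40); print(n,w.round())
    d=DIM[n]
    best=max((fit(P,M[n],d,[w[0],w[1],a],4 if n[0]=='a' else 0) for a in (-.3,.3)),key=lambda r:r[1])
    print(n,best)
go(500,-250,250,0)
E
```

```text
carton [(103, 0.87, np.int64(2386)), (10, 0.81, np.int64(2955)), (108, 0.8, np.int64(1739))]
adapter_box [(2, 0.6, np.int64(856)), (169, 0.23, np.int64(521))]
lens_case [(3, 0.57, np.int64(1044))]
battery_case [(5, 0.59, np.int64(526))]
carton [529. 203.  40.]
carton (array([5.30874591e+02, 2.08521181e+02, 3.00690601e-01]), np.float64(0.951053935544763))
adapter_box [513. 288.  40.]
adapter_box (array([5.09353671e+02, 2.83681662e+02, 2.86006724e-01]), np.float64(0.8452711521108541))
lens_case [ 633. -266.   40.]
lens_case (array([ 6.31416707e+02, -2.60467260e+02,  8.81117848e-02]), np.float64(0.8734135199973709))
battery_case [651. -92.  40.]
battery_case (array([ 6.49053675e+02, -9.15979311e+01, -3.11363346e-01]), np.float64(0.8101213642260452))
t 0.35 shift cm tool [ 41.42 -17.45  -2.26] after turn [27.96 35.18 -2.27] turn [-3.000e-04 -2.000e-04 -1.298e+00] F [ 0.   0.3 -0.1] w 93.86194183157052
```

Call:
arm_command --pt "0 0 0 0 0 -0.14" --pt "0 0 0 0 0 -0.14" --pt "0 0 0 0 0 -0.14" --pt "0 0 0 0 0 -0.14" --pt "0 0 0 0 0 -0.14" --pt "0 0 0 0 0 -0.14" --pt "0 0 0 0 0 -0.14" --pt "0 0 0 0 0 -0.14" --pt "0 0 0 0 0 -0.14" --pt "0 0 0 0 0 -0.126" --fingers 9.4

```text
time_s: 1.35
eef_pos: [148.2, -529.6, 227.4]
eef_rot: [-2.115, -2.323, -0.0]
contact_force: [0.7, -0.7, 0.3]
width: 93.8
```

```bash
python3 -c "
from h import *
go(631,-260,230,.088)"
```

```text
t 1.35 shift cm tool [22.33 50.59 -0.26] after turn [22.62 50.47 -0.26] turn [ 0.     -0.0001  0.0057] F [ 0.7 -0.7  0.3] w 93.75711628687472
```

Call:
arm_command --pt "1.88 4.2 0 0 0 0" --pt "1.88 4.2 0 0 0 0" --pt "1.88 4.2 0 0 0 0" --pt "1.88 4.2 0 0 0 0" --pt "1.88 4.2 0 0 0 0" --pt "1.88 4.2 0 0 0 0" --pt "1.88 4.2 0 0 0 0" --pt "1.88 4.2 0 0 0 0" --pt "1.88 4.2 0 0 0 0" --pt "1.88 4.2 0 0 0 0" --pt "1.88 4.2 0 0 0 0" --pt "1.88 4.2 0 0 0 0"

```text
time_s: 2.55
eef_pos: [631.9, -259.4, 227.4]
eef_rot: [-2.122, -2.317, 0.0]
contact_force: [-1.4, 0.3, -0.6]
width: 94.2
```

```bash
python3 - <<'E'
from h import *
P=camera_params("wrist");I=camera("wrist");cv2.imwrite("pics/w1.png",I[:,:,::-1])
go(631,-260,230,.088)
L=masks_of("wrist","lens_case")
print({k:P[k] for k in("fx","cx","cy")},-P["R"].T@P["t"])
for l in L:
    print(l["p"],np.array(l["position"])*[640,400],l["pixels"].sum())
    print(fit(P,l["pixels"],DIM["lens_case"],[631,-260,.088],0,True))
E
```

```text
t 2.6 shift cm tool [-0.43 -0.54 -0.37] after turn [-0.43 -0.54 -0.37] turn [ 0.0002 -0.0014  0.0039] F [ 3.8  2.2 -0.6] w 93.87668591973579
{'fx': 309.70691628693146, 'cx': 321.0266764503937, 'cy': 193.70343737120362} [ 626.21082539 -194.44255172  384.63277407]
0.81 [321.472 186.2  ] 3777
(array([ 6.30777924e+02, -2.62462513e+02, -1.15187431e-02]), np.float64(0.9379476755239028))
```

View pics/w1.png

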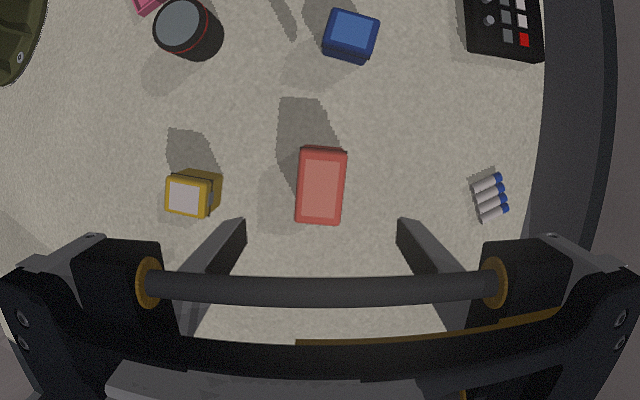

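The coral case spans about (295..347, 145..225), with the yellow case, lens and blue case clear of it. The fit gives (631,-262) with yaw near 0.

```bash
python3 -c "
from h import *
go(631,-262,58,-.012)"
```

```text
t 2.65 shift cm tool [-0.49 -0.29 16.79] after turn [-0.5  -0.25 16.79] turn [-0.0008 -0.0011  0.1044] F [ 0.1 -0.4  0.3] w 93.96267990636181
```

Call:
arm_command --pt "-0.5 -0.28 2 0 0 0.104" --pt "0 0 4 0 0 0" --pt "0 0 4 0 0 0" --pt "0 0 3 0 0 0" --pt "0 0 2.5 0 0 0" --pt "0 0 1.3 0 0 0" --pt "0 0 0 0 0 0" --pt "0 0 0 0 0 0"

```text
time_s: 3.45
eef_pos: [628.4, -266.2, 60.7]
eef_rot: [2.238, 2.202, 0.001]
contact_force: [0.2, 0.3, 0.7]
width: 93.5
```

Call:
arm_command --pt "0 0 0 0 0 0" --pt "0 0 0 0 0 0" --pt "0 0 0 0 0 0" --pt "0 0 0 0 0 0" --pt "0 0 0 0 0 0" --pt "0 0 0 0 0 0" --pt "0 0 0 0 0 0" --pt "0 0 0 0 0 0" --fingers 3.5

```text
time_s: 4.25
eef_pos: [628.2, -265.9, 59.6]
eef_rot: [2.239, 2.203, 0.0]
contact_force: [1.5, -0.4, 1.0]
width: 49.9
```

Call:
arm_command --pt "0 0 -1 0 0 0" --pt "0 0 -2.5 0 0 0" --pt "0 0 -4 0 0 0" --pt "0 0 -4 0 0 0" --pt "0 0 -1.5 0 0 -0.1" --pt "0 0 0 0 0 -0.1" --pt "0 0 0 0 0 -0.112" --pt "0 0 0 0 0 0"

```text
time_s: 5.05
eef_pos: [627.8, -265.8, 189.7]
eef_rot: [-1.867, -2.526, 0.0]
contact_force: [0.1, -0.1, -3.4]
width: 49.8
```

```bash
python3 -c "
from h import *
go(533,201,190,.30)"
```

```text
t 5.05 shift cm tool [ 4.74e+01  4.63e+00 -1.00e-02] after turn [ 4.739e+01  4.740e+00 -3.000e-02] turn [-0.0004 -0.0004 -0.0022] F [ 0.1 -0.1 -3.4] w 49.834398562018066
```

Call:
arm_command --pt "2.5 0.4 0 0 0 0" --pt "4.3 0.4 0 0 0 0" --pt "4.3 0.4 0 0 0 0" --pt "4.5 0.4 0 0 0 0" --pt "4.5 0.4 0 0 0 0" --pt "4.5 0.4 0 0 0 0" --pt "4.5 0.4 0 0 0 0" --pt "4.5 0.4 0 0 0 0" --pt "4.5 0.5 0 0 0 0" --pt "4.3 0.5 0 0 0 0" --pt "3 0.4 0 0 0 0" --pt "2 0.1 0 0 0 0"

```text
time_s: 6.25
eef_pos: [534.0, 203.4, 189.7]
eef_rot: [-1.872, -2.523, 0.0]
contact_force: [0.4, -0.2, -1.9]
width: 50.1
```

Call:
arm_command --pt "0 0 0 0 0 0" --pt "0 0 0 0 0 0" --pt "0 0 0 0 0 0"

```text
time_s: 6.55
eef_pos: [534.9, 200.3, 189.5]
eef_rot: [1.872, 2.523, -0.0]
contact_force: [1.1, 0.1, -2.5]
width: 49.7
```

```bash
python3 - <<'E'
from h import *
go(533,201,190,.30)
P=camera_params("wrist");I=camera("wrist")
for n,q,z in(("carton",[531,208,.3],0),("adapter_box",[509,284,.29],4)):
    for l in masks_of("wrist",n)[:3]: print(n,l["p"],np.array(l["position"])*[640,400],l["pixels"].sum())
    uv=proj(P,corners(DIM[n],q,z),True)
    B=I
    for k in range(8):
        for j in(1,2,4):
            if not k&j: cv2.line(B,*[tuple(int(a) for a in uv[i]) for i in(k,k|j)],(0,255,255),1)
L=[l for l in masks_of("wrist","adapter_box")]
if L: print(fit(P,L[0]["pixels"],DIM["adapter_box"],[509,284,.29],4,True))
cv2.imwrite("pics/w2.png",B[:,:,::-1])
E
```

```text
t 6.55 shift cm tool [ 0.12 -0.17 -0.05] after turn [ 0.12 -0.17 -0.05] turn [-0.0002  0.0002 -0.0062] F [ 1.1  0.1 -2.5] w 49.71493915748768
carton 0.98 [142.4  89.6] 7604
carton 0.9 [135.424 231.2  ] 1969
carton 0.89 [524.608 111.88 ] 11678
adapter_box 0.96 [321.728  94.48 ] 4503
(array([5.10094936e+02, 2.82282974e+02, 2.65677283e-01]), np.float64(0.9393277558571687))
```

View pics/w2.png

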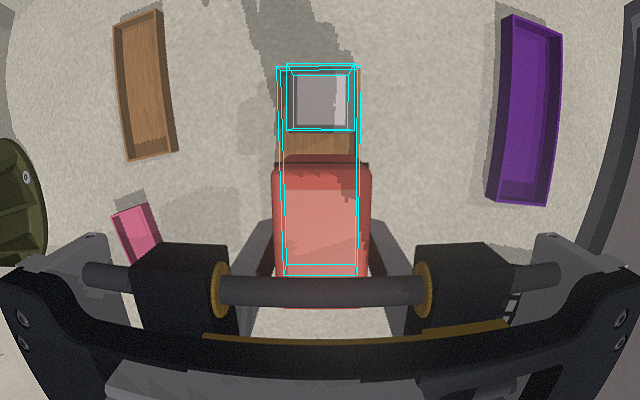

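The overlay of the fitted carton lands on its visible +y wall (277..362, row 66), and the grey box is at (322,95). The held case is clear above the free stretch, so I'm lowering it.

Call:
arm_command --pt "0.1 -0.17 1 0 0 -0.006" --pt "0 0 2 0 0 0" --pt "0 0 2 0 0 0" --pt "0 0 2 0 0 0" --pt "0 0 1.5 0 0 0" --pt "0 0 1.2 0 0 0" --pt "0 0 1 0 0 0" --pt "0 0 0.8 0 0 0" --pt "0 0 0.5 0 0 0" --pt "0 0 0.2 0 0 0" --pt "0 0 0 0 0 0" --pt "0 0 0 0 0 0"

```text
time_s: 7.95
eef_pos: [533.1, 201.8, 67.9]
eef_rot: [1.862, 2.53, 0.001]
contact_force: [-0.4, 0.0, -3.0]
width: 49.8
```

Call:
arm_command --pt "0 0 0.1 0 0 0" --pt "0 0 0.1 0 0 0" --pt "0 0 0.1 0 0 0" --pt "0 0 0 0 0 0" --pt "0 0 0 0 0 0"

```text
time_s: 8.45
eef_pos: [532.8, 201.7, 64.4]
eef_rot: [-1.862, -2.53, 0.0]
contact_force: [0.2, 0.6, -2.0]
width: 50.0
```

Call:
arm_command --pt "0 0 0.05 0 0 0" --pt "0 0 0.05 0 0 0" --pt "0 0 0 0 0 0" --pt "0 0 0 0 0 0"

```text
time_s: 8.85
eef_pos: [532.9, 201.7, 63.5]
eef_rot: [1.862, 2.53, 0.0]
contact_force: [-0.8, -0.5, 0.3]
width: 49.8
```

Weight is off, so the case is on the floor. Releasing and rising.

Call:
arm_command --pt "0 0 0 0 0 0" --pt "0 0 0 0 0 0" --pt "0 0 0 0 0 0" --pt "0 0 0 0 0 0" --pt "0 0 0 0 0 0" --pt "0 0 -1 0 0 0" --pt "0 0 -3 0 0 0" --pt "0 0 -4 0 0 0" --pt "0 0 -4 0 0 0" --pt "0 0 -4 0 0 0" --pt "0 0 0 0 0 0" --pt "0 0 0 0 0 0" --fingers 9.4

```text
time_s: 10.05
eef_pos: [532.9, 201.7, 224.5]
eef_rot: [1.861, 2.529, 0.002]
contact_force: [0.0, -0.7, -0.2]
width: 93.9
```

```bash
python3 - <<'E'
from h import *
go(649,-92,225,-.3)
P=camera_params("wrist");I=camera("wrist");cv2.imwrite("pics/w3.png",I[:,:,::-1])
for n,q in (("lens_case",[532,205,.3]),("adapter_box",[510,282,.28])):
    for l in masks_of("wrist",n)[:2]:
        r,s=fit(P,l["pixels"],DIM[n],q,4,True)
        d=r[:2]-[531,208];c,s_=np.cos(.3),np.sin(.3)
        print(n,l["p"],r,s,"local",c*d[0]+s_*d[1],-s_*d[0]+c*d[1])
E
```

```text
t 10.05 shift cm tool [-31.5    2.35  -0.04] after turn [-24.63  19.77  -0.05] turn [ 1.800e-03 -6.000e-04  6.021e-01] F [ 0.  -0.7 -0.2] w 93.91560563060719
lens_case 0.58 [5.31671400e+02 2.05032102e+02 3.04330098e-01] 0.9322302472614281 local -0.23566144006612322 -3.033753678953344
adapter_box 0.65 [5.09768997e+02 2.82155828e+02 2.81869863e-01] 0.9489415375603076 local 1.6317935729501656 77.11795907832874
```

View pics/w3.png

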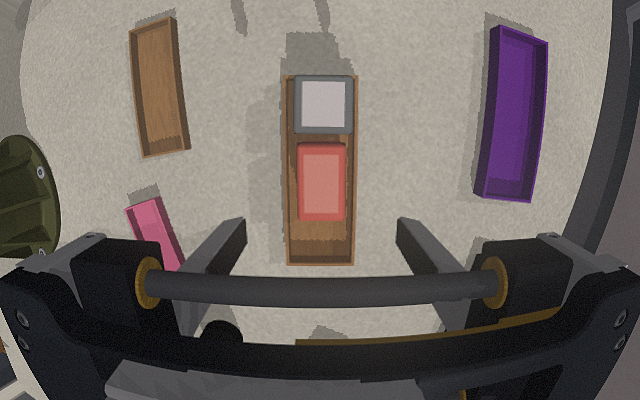

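The coral case stands in the carton at (322,182), square beside the grey box at (323,104), with free floor at rows 222–264. Next is the blue case.

Call:
arm_command --pt "-3 0.3 0 0 0 0" --pt "-4.5 0.3 0 0 0 0" --pt "-4.5 0.3 0 0 0 0" --pt "-4.5 0.3 0 0 0 0" --pt "-4.5 0.3 0 0 0 0" --pt "-4.5 0.3 0 0 0 0" --pt "-4 0.35 0 0 0 0" --pt "-2 0.2 0 0 0 0.12" --pt "0 0 0 0 0 0.14" --pt "0 0 0 0 0 0.14" --pt "0 0 0 0 0 0.14" --pt "0 0 0 0 0 0.06"

```text
time_s: 11.4
eef_pos: [648.6, -92.1, 222.0]
eef_rot: [-2.53, -1.859, 0.002]
contact_force: [0.2, 0.3, 0.5]
width: 94.0
```

Call:
arm_command --pt "0 0 0 0 0 0" --pt "0 0 0 0 0 0"

```text
time_s: 11.6
eef_pos: [648.8, -92.0, 222.6]
eef_rot: [-2.524, -1.869, 0.001]
contact_force: [0.3, -0.2, -0.3]
width: 94.1
```

```bash
python3 - <<'E'
from h import *
P=camera_params("wrist");I=camera("wrist");cv2.imwrite("pics/w4.png",I[:,:,::-1])
for l in masks_of("wrist","battery_case"):
    b=max((fit(P,l["pixels"],DIM["battery_case"],[649,-92,a],0,True) for a in(-.4,-.2,0)),key=lambda r:r[1])
    print(l["p"],np.array(l["position"])*[640,400],b)
go(649,-92,56,-.3)
E
```

```text
0.58 [319.68 180.32] (array([ 6.49099119e+02, -9.31100089e+01, -1.64317222e-01]), np.float64(0.9303011852753864))
t 11.7 shift cm tool [1.00e-02 2.00e-02 1.67e+01] after turn [1.00e-02 1.00e-02 1.67e+01] turn [-0.0007  0.0001  0.0036] F [ 0.4 -0.3  0.7] w 94.09231876272776
```

View pics/w4.png

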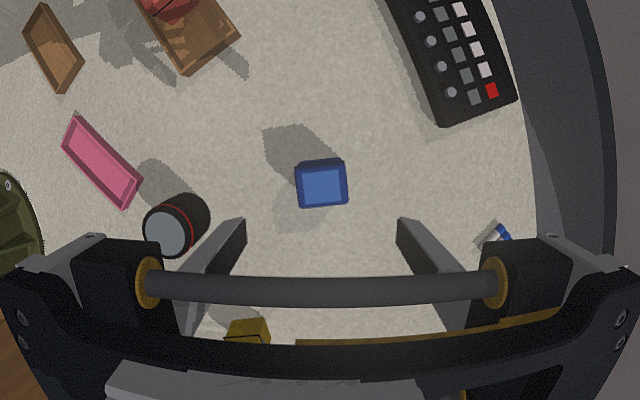

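The blue case is at (321,183), turned about 0.13 from the tool, and nothing is near the finger paths.

Call:
arm_command --pt "-0.1 0 2 0 0 -0.125" --pt "0 0 4 0 0 0" --pt "0 0 4 0 0 0" --pt "0 0 3 0 0 0" --pt "0 0 2.2 0 0 0" --pt "0 0 1.4 0 0 0" --pt "0 0 0 0 0 0" --pt "0 0 0 0 0 0"

```text
time_s: 12.5
eef_pos: [649.1, -93.1, 58.4]
eef_rot: [2.404, 2.021, 0.001]
contact_force: [0.2, 0.6, 0.6]
width: 93.9
```

Call:
arm_command --pt "0 0 0 0 0 0" --pt "0 0 0 0 0 0" --pt "0 0 0 0 0 0" --pt "0 0 0 0 0 0" --pt "0 0 0 0 0 0" --pt "0 0 0 0 0 0" --pt "0 0 0 0 0 0" --pt "0 0 0 0 0 0" --fingers 4

```text
time_s: 13.3
eef_pos: [648.7, -93.0, 57.6]
eef_rot: [2.405, 2.021, 0.0]
contact_force: [-0.8, 0.0, 1.3]
width: 53.8
```

Call:
arm_command --pt "0 0 -1 0 0 0" --pt "0 0 -2.5 0 0 0" --pt "0 0 -4 0 0 0" --pt "0 0 -4 0 0 -0.11" --pt "0 0 -1 0 0 -0.12" --pt "0 0 0 0 0 -0.12" --pt "0 0 0 0 0 -0.12" --pt "0 0 0 0 0 0" --pt "0 0 0 0 0 0"

```text
time_s: 14.2
eef_pos: [648.6, -93.0, 182.6]
eef_rot: [-1.873, -2.522, 0.0]
contact_force: [1.1, -0.3, -1.9]
width: 53.5
```

```bash
python3 -c "
from h import *
go(554,134,182,.30)"
```

```text
t 14.2 shift cm tool [24.47 -2.49  0.06] after turn [24.48 -2.33  0.06] turn [-0.0001 -0.0001 -0.0066] F [ 1.1 -0.3 -1.9] w 53.50982094555423
```

Call:
arm_command --pt "2.5 -0.3 0 0 0 -0.007" --pt "4 -0.4 0 0 0 0" --pt "4.5 -0.4 0 0 0 0" --pt "4.5 -0.4 0 0 0 0" --pt "4.5 -0.4 0 0 0 0" --pt "3 -0.3 0 0 0 0" --pt "1.5 -0.13 0 0 0 0" --pt "0 0 0 0 0 0" --pt "0 0 0 0 0 0" --pt "0 0 0 0 0 0"

```text
time_s: 15.2
eef_pos: [553.7, 132.7, 182.4]
eef_rot: [1.862, 2.53, -0.0]
contact_force: [-0.3, 0.5, -1.3]
width: 54.0
```

```bash
python3 - <<'E'
from h import *
go(554,134,62,.30)
I=camera("wrist");cv2.imwrite("pics/w5.png",I[:,:,::-1])
E
```

```text
t 15.2 shift cm tool [ 0.12  0.06 12.04] after turn [ 0.11  0.06 12.04] turn [-0.      0.0002  0.0021] F [-0.3  0.5 -1.3] w 54.007069885076604
```

View pics/w5.png

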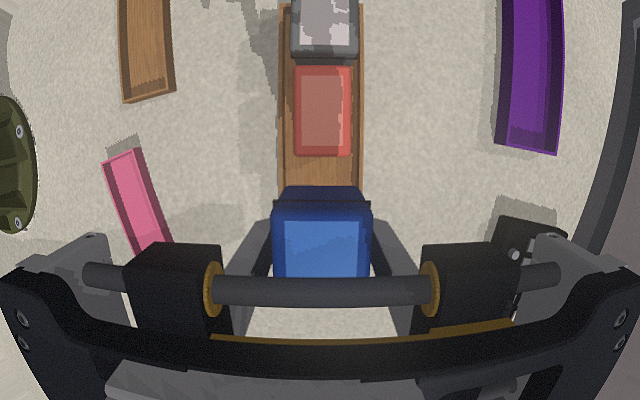

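The blue case is held square at (322,245), in line with the free floor behind the coral case. Lowering it.

Call:
arm_command --pt "0.1 0.06 1 0 0 0" --pt "0 0 2 0 0 0" --pt "0 0 2 0 0 0" --pt "0 0 1.8 0 0 0" --pt "0 0 1.5 0 0 0" --pt "0 0 1.2 0 0 0" --pt "0 0 1 0 0 0" --pt "0 0 0.7 0 0 0" --pt "0 0 0.4 0 0 0" --pt "0 0 0.1 0 0 0" --pt "0 0 0 0 0 0" --pt "0 0 0 0 0 0"

```text
time_s: 16.45
eef_pos: [553.8, 135.0, 65.9]
eef_rot: [1.859, 2.532, 0.001]
contact_force: [-0.1, 0.2, -2.0]
width: 54.1
```

Call:
arm_command --pt "0 0 0.1 0 0 0" --pt "0 0 0.1 0 0 0" --pt "0 0 0.05 0 0 0" --pt "0 0 0 0 0 0" --pt "0 0 0 0 0 0"

```text
time_s: 16.95
eef_pos: [553.6, 135.0, 63.0]
eef_rot: [1.859, 2.532, 0.0]
contact_force: [-0.5, -0.4, -2.0]
width: 53.8
```

Call:
arm_command --pt "0 0 0.06 0 0 0" --pt "0 0 0.06 0 0 0" --pt "0 0 0 0 0 0" --pt "0 0 0 0 0 0"

```text
time_s: 17.35
eef_pos: [553.5, 135.0, 61.7]
eef_rot: [-1.859, -2.532, 0.0]
contact_force: [0.2, 0.5, -1.7]
width: 53.7
```

Call:
arm_command --pt "0 0 0.05 0 0 0" --pt "0 0 0.03 0 0 0" --pt "0 0 0 0 0 0" --pt "0 0 0 0 0 0"

```text
time_s: 17.75
eef_pos: [553.6, 135.0, 61.5]
eef_rot: [1.859, 2.532, 0.0]
contact_force: [-3.5, -1.2, 6.2]
width: 53.6
```

Contact (+6 N upward). Releasing and rising.

Call:
arm_command --pt "0 0 0 0 0 0" --pt "0 0 0 0 0 0" --pt "0 0 0 0 0 0" --pt "0 0 0 0 0 0" --pt "0 0 0 0 0 0" --pt "0 0 -1 0 0 0" --pt "0 0 -3 0 0 0" --pt "0 0 -4 0 0 0" --pt "0 0 -4 0 0 0" --pt "0 0 -4 0 0 0" --pt "0 0 0 0 0 0" --pt "0 0 0 0 0 0" --fingers 9.4

```text
time_s: 18.95
eef_pos: [553.6, 135.0, 222.0]
eef_rot: [1.859, 2.531, 0.002]
contact_force: [1.0, 0.5, 0.6]
width: 93.8
```

```bash
python3 - <<'E'
from h import *
P=camera_params("wrist");I=camera("wrist");cv2.imwrite("pics/w6.png",I[:,:,::-1])
for n,q in (("lens_case",[532,205,.3]),("adapter_box",[510,282,.28]),("battery_case",[554,134,.3])):
    for l in masks_of("wrist",n)[:1]:
        r,s=fit(P,l["pixels"],DIM[n],q,4,True)
        d=r[:2]-[531,208];c,s_=np.cos(.3),np.sin(.3)
        print(n,l["p"],r.round(2),s,"local",c*d[0]+s_*d[1],-s_*d[0]+c*d[1])
print(get_state()["width"])
E
```

```text
lens_case 0.81 [5.3207e+02 2.0412e+02 2.9000e-01] 0.9202283405485494 local -0.1255889987423333 -4.020012749986349
adapter_box 0.9 [5.0978e+02 2.8241e+02 2.7000e-01] 0.9099572308889703 local 1.7180518786592458 77.3571620028478
battery_case 0.86 [5.5320e+02 1.3556e+02 3.3000e-01] 0.8864302440742762 local -0.20358584489046905 -75.76666826431254
93.90300420611572
```

View pics/w6.png

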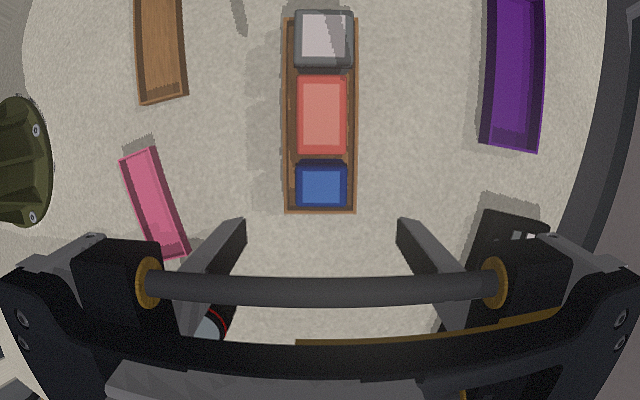

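All three stand in a row inside the carton: grey (323,38), coral (322,113), blue (322,186). There are gaps between them and to the walls, and the gripper is clear.

```bash
python3 -c "
from plant import *
print(sign_off())"
```

```text
the job is handed in; nothing more can be done
None
```

The coral lens case and the navy battery case are both in the larger brown carton, in a row with the grey adapter box, and the job is handed in at about 19 s. I lowered each case in small steps and opened the gripper only once the force reading showed it on the floor.

I took one wrist picture after the last release:

| Item | Fitted x in carton (mm) | Fitted y in carton (mm) |
|---|---|---|
| Lens case | 0 | -4 |
| Battery case | 0 | -76 |
| Adapter box | +2 | +77 |

- **Position:** all three look upright and square, with clearance to each other and to the walls. The adapter box stayed where it was, and the gripper is open about 16 cm above the carton floor.
- **Weaker point:** the silhouette fits overlapped only about 0.89–0.92, so these positions are good to a few mm. Tilt and height above the floor were judged by eye and from the contact forces, not measured.
- **Failed checks:** none failed or disagreed.

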